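Release a plane iron held by a left-hand wing nut

TASK

Take the slotted plane iron off the sloping honing stand and lay it flat across both blue-topped battens of the wooden rest, centred and lying lengthwise of the rest; keep hold of it until it lies on the battens. It is held by the brass wing nut with the red collar, which has a left-hand thread: turn it clockwise, a good third of a turn, before you move the iron, then draw the iron straight up the slope until its slot is clear of the stud. Leave the nut slack and do not disturb the other things on the bench.

Things in the scene. Friction and masses are not known exactly. Their poses are not given: they have to be found in the camera images.
- stand: Green honing stand, fixed to the bench: foot 200 x 90 x 12 mm, on it a bed (155 mm long, 34 mm wide, 12 mm thick) that slopes at 25 degrees, rising along the stand's +x. Origin: underside of the foot, below the foot of the stud; x points away from the robot at yaw 0, z up.
- stud_foot (a point): Where the steel stud (9 mm thick, 48 mm long, square to the bed) meets the bed's top, 90 mm above the bench. Axes as the stand's: z upright; the stud leans 25 degrees from it, its top to the stand's -x. The bed runs from 60 mm below the stud to 95 mm above it. Two guide pins, 6 mm thick, 7 mm high, stand 30 mm down the slope from the stud, 30.5 mm to either side of it.
- nut_wing (a point): Centre of the brass nut's wing. z: along the stud, away from the bed; x: along the wing, which is 66 mm long (x), 13 mm thick (y), 24 mm high (z -12 to +12 mm), its sides flat. A hub 25 mm across lies under its middle (z -16 to -10 mm). The stud's end stands 8 mm above the wing. At the start the wing points about 69 degrees anticlockwise (seen from above it) from up-slope.
- nut_flange (a point): Middle of the underside of the nut's steel flange (36 mm across, 6 mm thick, red collar 29 mm across and 3 mm high on it), 22 mm below the wing's centre; it lies on the iron when tight. Axes as the wing's.
- nut (a joint): Turn of the wing nut (rad), growing clockwise seen from above the wing: about 0 at the start = tight; left-hand thread, so clockwise loosens and lifts it, 8 mm a turn along the stud; stops at -0.2 and 2.6. Stays where left; takes about 0.12 N m. Above 1.8 its flange passes over the iron's lip. It cannot come off.
- iron: Loose steel plane iron, 160 x 50 x 6 mm, 0.32 kg, on the stand's bed, cutting edge up the slope. Origin: centre of its underside; x along its length towards the edge, y across, z square to it, upwards. Its sides stand 8 mm out beyond the bed's: grip it across its 50 mm width; 25 mm from its centre along +x is clear of nut, pins and battens.
- iron_tail (a point): On the iron's middle line at its tail end (underside), x = -80 mm. A slot 14 mm wide, open here, runs 50 mm up; the stud stands at its closed end, so the iron hangs on it: draw it 55 mm or more along its x to clear. Across the tail, 2 to 8 mm from this end, a dark lip stands 2 mm above the iron's top and catches on the flange of a tight nut.
- rest: Fixed wooden rest: board 180 x 110 x 12 mm with two cross battens (20 mm wide, 100 mm long) at x = -60 and +60 mm, topped with blue felt, tops 39 mm above the bench; the gap between them is 100 mm. Origin: centre of the underside; x lengthwise, about away from the robot.
- rest_top (a point): Middle point between the battens at the height of their tops. Axes as the rest's: the iron's origin belongs here, its x along this x, either way round.
- screwdriver: Screwdriver with orange handle, 160 mm long, 24 mm thick, lying between stand and rest towards the robot; leave alone. Origin: centre of its underside.
- sanding_block: Wooden sanding block, 161 x 99 x 47 mm, on the left; leave alone. Origin: centre of its underside.
- glue_bottle: Glue bottle with red cap, 57 mm across, 186 mm high, at the back right; leave alone. Origin: centre of its underside.
Not all that is in view belongs to the job. There is more than one size of the iron; the job needs the largest.

How it is judged (in metres and radians):
On the way, in this order (a step that is already met when the one before it is completed fails the run):
1. the nut has been turned clockwise by more than 1.8 rad, with the iron still in its place (within 15 mm) (value of joint nut above 1.8 rad and distance of iron from where it was at the start of the episode below 0.015 m), for 0.2 s.
2. the iron is held by the fingers, off the stand (contact force between the fingers and iron above 1 N and contact force between iron and stand below 0.1 N and distance between iron and stud_foot above 0.1 m), for 0.1 s.
3. the iron rests on the battens while still held (contact force between the fingers and iron above 0.5 N and contact force between iron and rest above 0.3 N and z of iron in the frame of rest_top below 0.012 m).
At the end, for the whole second after the job is handed in: The iron lies still and flat (within 0.08 rad) on both battens, its centre within 20 mm of the rest's middle and its height within 4 mm of the batten tops, its length within 0.2 rad of the rest's; the nut is left slack (above 1.5 rad) (horizontal distance between iron and rest_top below 0.02 m and z of iron in the frame of rest_top between -0.004 and 0.004 m and angle between iron's own z axis and vertical below 0.08 rad and angle between the x axis of iron and the x axis of rest, either way round below 0.2 rad and linear speed of iron below 0.02 m/s and value of joint nut above 1.5 rad); the robot touches nothing.
It fails at once if a thing standing by is shifted by more than 40 mm (distance of any of screwdriver, sanding_block, glue_bottle from where it was at the start of the episode above 0.04 m).
It also fails if it takes over 64 s, if anything falls off the work surface, if the arm or the gripper's body presses on something with over 40 N, if the wrist force passes 120 N, or if a joint passes its speed limit or range.

ROBOT

A 7-joint arm with a two-finger parallel gripper is mounted at the origin on the work surface; the furniture and walls round the work are solid. World frame = base frame: x ahead of the robot, y to its left, z up, the work surface at z = 0. Lengths are in mm, angles in rad, forces in N, time in s.
With the tool pointing down it reaches from about 400 to 900 mm from the base axis. Payload 5.6 kg.
Tool frame: the origin (TCP) lies at the very end of the fingers, on their centre line; the grasp point (between the pads) lies 19 mm behind it; z points along the fingers, y is the line along which they close (so a half turn about z gives the same grasp; the last joint's range is limited). The gripper opens to 92 mm and grips with 3 to 60 N. Pads are 20 mm wide; open, the fingers measure 128 mm over their backs; the gripper's body (75 mm by 189 mm) begins 69 mm behind the grasp point.
Start: joints at [-1.248, 0.468, -0.012, 1.603, 0.006, 1.071, -0.056], TCP at [232.544, 606.986, 214.592] pointing down, gripper open.
Joint ranges: [-2.53, 2.53], [-0.31, 2.02], [-1.57, 1.55], [0.28, 2.44], [-1.29, 4.43], [0.15, 1.84], [-2.92, 2.92]. Speed limits (rad/s): [2.57, 2.57, 3.14, 3.14, 3.14, 3.14, 3.14].

INTERFACE

Orientations are given as a unit quaternion [w, x, y, z].
In Python, from cell import * gives the robot as it stands. The module is installed in compiled form; this text tells all that it offers.
- The arm moves only by the tool apply_moves, never from a script. Its argument "deltas" is a list that holds one entry, the list of rows, each a list of 4 numbers: the shift along the tool's x, y, z in mm, then the turn about the tool's z in degrees. In form: [[[x, y, z, spin], ...]]. A call has 1 to 12 rows; each row shifts and turns the commanded pose from where the row before left it, along the tool's axes as they then stand; what a row does not reach is not made up. A row lasts 1/12 s, in which the tool goes at most 41.7 mm and 7.16 degrees, less where a joint would pass 70% of its speed; a pose out of reach is approached as far as the arm can. A call is refused whole if a number of a shift passes 41.7 or a number of a turn 7.16, either way. A call with a gripper value outside its range is refused whole. "hand" is the gripper command: -1 is shut, 1 is fully open, values between are in proportion, set as the call begins (left out, the last holds). The fingers move at their own pace and stop on an object; the grip force is fixed at half the most. Time passes only in rows, so rows that do not move let the fingers close. It gives the time, the measured TCP pose, the force, the opening and the grip force at its end, in the units of the state.
- observe(): the state, without advancing time (a new reading comes with each control period).
- capture(name): name is "scene" or "top"; returns a dict with "color" (384x512x3 uint8, blue, green, red), "fx", "fy", "cx", "cy" (pixels), "R" (3x3) and "t" (3): a world point X has camera coordinates R X + t. Camera axes: x right, y down, z forward; pixel columns grow to the right and rows downward; lengths in mm; the calibration is good to about 2 mm. A picture is of the moment at which its call begins. There is no depth.
- finish_job(): hands the job in; it is judged then, once.
The state is a dict: "t": time; "joint_positions": joint angles; "joint_vel": joint speeds; "joint_torque": joint torques, N m; "ee_pos": TCP position; "eef_rot": TCP orientation; "wrist_force": force on the tool from outside, world axes, zero at the start; "ft_torque": the same for the moment, N m; "gripper_width": opening from 0.0 (shut) to 1.0 (fully open); "grasp_force": force on a finger pad.
Only numpy, scipy, OpenCV 4.12 (cv2) and the standard library are available. Lean on these libraries where they do the work, as an engineer would, in place of code of your own. Each camera call takes 0.05 s, during which the arm holds its last target. There are 200 camera calls.

## Working session

There is one attempt and no reset: what is moved stays moved. The work goes in short steps, Python scripts to look and compute and a tool call to move; the robot and the scene stay as the last step left them, time stands still between calls to the robot, and variables do not carry over. Pictures are saved under pics/ and viewed, at most 10 in all, crops included, and the job is handed in when it is done.

Besides the shell and the picture viewer there is one more tool, called after ">>>" as name([rows], argument=value, ...), one row to a line, values as JSON. apply_moves: Moves the arm, as the interface text tells. Its arguments: {"type":"object","properties":{"deltas":{"type":"array","items":{"type":"array","items":{"type":"array","items":{"type":"number"}}}},"hand":{"type":"number"}},"required":["deltas"]}

```bash
mkdir -p pics
python3 - <<'E'
from cell import *
import cv2,numpy as np
for n in("scene","top"):
    c=capture(n); cv2.imwrite(f"pics/{n}0.png",c["color"])
    print(n,c["fx"],c["fy"],c["cx"],c["cy"],np.round(c["R"],4).tolist(),np.round(c["t"],1).tolist())
s=observe();print(s)
E
```

```text
scene 353.7709673251042 353.7709673251042 252.50895880893995 191.90403075839984 [[-0.7981, -0.6024, 0.0136], [-0.3535, 0.4497, -0.8202], [0.488, -0.6594, -0.5718]] [493.5, 235.8, 1448.5]
top 384.5975313762334 384.5975313762334 259.68970833820146 189.16125483014127 [[0.0296, -0.9996, -0.0038], [-0.9926, -0.0289, -0.1183], [0.1181, 0.0073, -0.993]] [97.1, 570.6, 1464.9]
{'t': 0.1, 'joint_positions': array([-1.24800484,  0.46827347, -0.01159442,  1.60349784,  0.00602052,
        1.07139642, -0.05626268]), 'joint_vel': array([-6.21540659e-05, -1.60644723e-03, -5.76544450e-04, -2.19160820e-03,
        3.17653075e-04,  1.19346393e-03,  7.27226456e-04]), 'joint_torque': array([ 1.29640779e-03, -5.21650493e+01, -1.23761542e-02, -2.44366264e+01,
       -5.67967852e-02,  1.40980486e-02,  5.26101803e-05]), 'ee_pos': array([232.38932709, 606.49643831, 213.75969658]), 'eef_rot': array([-7.35952257e-05,  1.81890003e-01,  9.83318582e-01, -7.67104363e-04]), 'wrist_force': array([ 0.30954589,  0.63679108, -0.064046  ]), 'ft_torque': array([-0.03244907,  0.06449678, -0.01333809]), 'grasp_force': 0.0, 'gripper_width': 0.9987838478064325}
```

View pics/scene0.png

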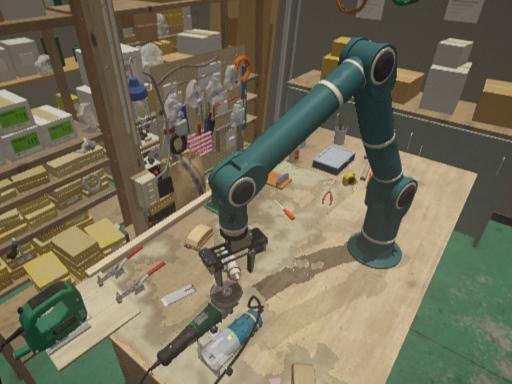

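View pics/top0.png

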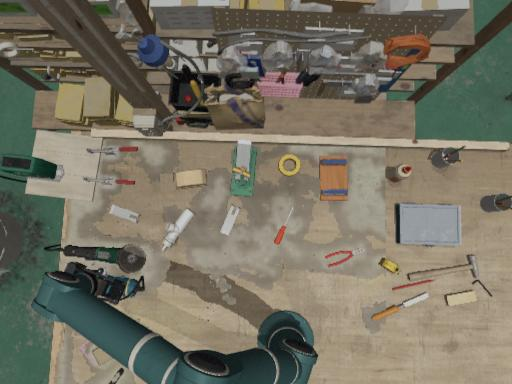

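The top view shows the green stand at about (243,168), the blue-topped rest at (333,178), the screwdriver at (284,226), the sanding block at (190,178) and the glue bottle at (400,172). There are three slotted irons: one on the stand at (243,155), and two loose ones at (125,214) and (230,220). The one on the stand under the nut fits the description, and I'll confirm it in an enlarged crop.

Run:
```python
import cv2,numpy as np
t=cv2.imread("pics/top0.png")
cv2.imwrite("pics/crop1.png",cv2.resize(t[130:245,210:360],None,fx=5,fy=5,interpolation=cv2.INTER_CUBIC))
```

```text
(no output)
```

View pics/crop1.png

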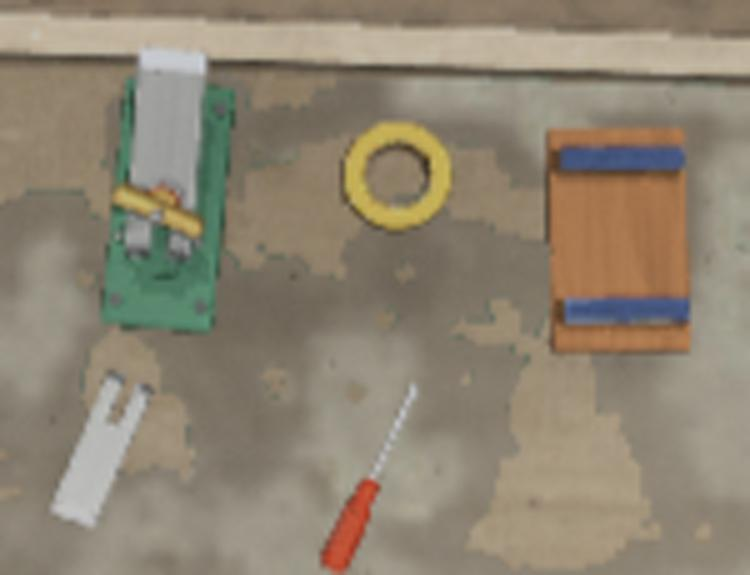

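```bash
cat > h.py <<'E'
from cell import *
import cv2,numpy as np
def ray(c,px,z):
    R=np.array(c["R"]);C=-R.T@np.array(c["t"])
    d=R.T@np.array([(px[0]-c["cx"])/c["fx"],(px[1]-c["cy"])/c["fy"],1.])
    return C+d*(z-C[2])/d[2]
def blobs(img,lo,hi,box,amin=15):
    x0,y0,x1,y1=box
    h=cv2.cvtColor(img,cv2.COLOR_BGR2HSV)
    m=np.zeros(h.shape[:2],np.uint8); m[y0:y1,x0:x1]=cv2.inRange(h,lo,hi)[y0:y1,x0:x1]
    cs,_=cv2.findContours(m,cv2.RETR_EXTERNAL,cv2.CHAIN_APPROX_NONE)
    return [k for k in cs if cv2.contourArea(k)>amin]
def show(c,name,cs,z):
    for k in cs:
        r=cv2.minAreaRect(k); P=np.array([ray(c,p,z)[:2] for p in cv2.boxPoints(r)])
        e1,e2=P[1]-P[0],P[2]-P[1]
        if np.linalg.norm(e1)<np.linalg.norm(e2):e1,e2=e2,e1
        print(name,"px",np.round(r[0],1),"ctr",np.round(P.mean(0),1),"size",np.round([np.linalg.norm(e1),np.linalg.norm(e2)],1),"yaw",round(np.degrees(np.arctan2(e1[1],e1[0]))%180,1),"area",cv2.contourArea(k))
E
python3 - <<'E'
from h import *
c=capture("top");I=c["color"]
print("cam",-np.array(c["R"]).T@c["t"])
show(c,"green",blobs(I,(60,60,40),(90,255,255),(225,140,262,200),40),12)
show(c,"brass",blobs(I,(14,110,110),(30,255,255),(228,160,255,182),8),126)
show(c,"blue",blobs(I,(100,90,60),(125,255,255),(315,150,355,202),10),39)
show(c,"board",blobs(I,(5,90,80),(20,255,255),(312,150,355,206),100),12)
h=cv2.cvtColor(I,cv2.COLOR_BGR2HSV)
for y in range(136,196,2):
    print(y,*[("G" if 60<=p[0]<=90 and p[1]>60 else "i" if p[1]<40 and p[2]>110 else "b" if 14<=p[0]<=30 and p[1]>110 else "r" if p[0]<12 and p[1]>120 else ".") for p in h[y,226:262]],sep="")
E
```

```text
cam [ 390.53283213  102.85479164 1522.4328625 ]
green px [243.2 170.5] ctr [643.6 181.5] size [195.7  88.6] yaw 176.5 area 428.5
brass px [241.9 170.7] ctr [623.2 180.7] size [68.  21.5] yaw 68.2 area 56.0
blue px [335.  191.5] ctr [ 566.3 -178.5] size [93.1 11.7] yaw 91.7 area 46.5
blue px [334.  161.5] ctr [ 684.4 -173.8] size [86.1 11.9] yaw 91.7 area 54.0
board px [333.1 177.5] ctr [ 625.8 -175.8] size [180.4 110.5] yaw 2.0 area 847.0
136....................................
138....................................
140...i.iiii..iiiiiiiiiiiiii...........
142...........iiiiiiiiiiiiiii..........
144...........iiiiiiiiiiiiiii..........
146.........GGiiiiiiiiiiiiiii..........
148.........GGiiiiiiiiiiiiiiGGGGGG..i..
150.........G.iiiiiiiiiiiiiiGGGGGG.....
152.........GGiiiiiiiiiiiii.GG..GG.....
154........GGGiiiiiiiiiiiii.GGGGGG.....
156........GG.iiiiiiiiiiiiiiGGGGG......
158........GGiiiiiiiiiiiiii.GGGGG......
160........GGiiiiiiiiiiiiii.GGGGG......
162........GGiiiiiiiiiiiiiiGGGGGG......
164.......GGGiiiiiiiiiiiii.GGGGG.......
166..........iiiiiiiiiiiiiiGGGGG.......
168.......bbbbbbbbbbb.iiii.GGGGG.......
170.......bbbbbbbbbbbb.iii.GGGGG.......
172.......GGi..bb.i.bbbbb..GGGGG.......
174......GGGiiiiii..bbbbbbb.GGGG.......
176......Gi.iiiii.GGG...bbb.GGG........
178......GGGiiiii.GG.iiii.i.GGG........
180......GGG.....GGG....i.GGGGG........
182.....GGGGGGGGGGGGGGGG.GGGGGG........
184.....GGGGGGGGGGGGGGGGGGGGGGG......i.
186.....GGGGGGGGGGGGGGGGGGGGGG.........
188ii...GGGGGGGGGGGGGGGGGGGGGG.........
190i....G.iGGGGGGGGGGGGGGG..GG.........
192ii..GGGGGGGGGGGGGGGGGGGG.GG.........
194i.i.....GGGGGGGGGGGGGGGGGGG.........
```

The iron on the stand, at crop (170,130) and full-image (244,156), is clearly longer than the two loose ones. It carries the brass wing and red collar, so it is the right one. Measured sizes agree with those given: foot 196x89, wing 68, board 180x110. The stand's yaw is about -3.5° and the rest's about +2°. I'm now moving to hover near the nut.

>>> apply_moves([
  [[-21.6,-10.7,0,0],[-21.6,-10.7,0,0],[-21.6,-10.7,0,0],[-21.6,-10.7,0,0],[-21.6,-10.7,0,0],[-21.6,-10.7,0,0],[-21.6,-10.7,0,0],[-21.6,-10.7,0,0],[-21.6,-10.7,0,0],[-21.6,-10.7,0,0],[-21.6,-10.7,0,0],[-21.6,-10.7,0,0]],
], hand=-0.24)

```text
t: 1.15
ee_pos: [429.2, 393.3, 214.4]
eef_rot: [-0.0, 0.182, 0.983, -0.0]
wrist_force: [-0.5, 0.1, 0.2]
gripper_width: 0.382
grasp_force: 0.0
```

>>> apply_moves([
  [[-21.6,-10.7,0,-7],[-21.6,-10.7,0,0],[-21.6,-10.7,0,0],[-21.6,-10.7,0,0],[-21.6,-10.7,0,0],[-21.6,-10.7,0,0],[0,0,0,-7],[0,0,0,-7],[0,0,0,-7],[0,0,0,-7],[0,0,0,-7],[0,0,0,-7]],
])

```text
t: 2.15
ee_pos: [536.7, 298.5, 214.2]
eef_rot: [-0.0, -0.245, 0.969, -0.0]
wrist_force: [0.6, -0.0, 0.5]
gripper_width: 0.378
grasp_force: 0.0
```

```bash
cat >> h.py <<'E'
from scipy.spatial.transform import Rotation as Ro
def go(x,y,z,yaw=None):
    s=observe();q=s["eef_rot"];R=Ro.from_quat([q[1],q[2],q[3],q[0]]).as_matrix()
    ty=np.degrees(np.arctan2(R[1,0],R[0,0]))
    print("t",round(s["t"],2),"pos",np.round(s["ee_pos"],1),"yaw",round(ty,2),"tilt",round(np.degrees(np.arccos(-R[2,2])),2),"j7",round(s["joint_positions"][6],2),"grip",round(s["gripper_width"]*92,1),s["grasp_force"],"F",np.round(s["wrist_force"],1))
    print("delta tool",np.round(R.T@(np.array([x,y,z])-s["ee_pos"]),1),"spin",None if yaw is None else round(-((yaw-ty+180)%360-180),1))
E
python3 - <<'E'
from h import *
go(623.5,180.5,180,246)
for n in("scene","top"): cv2.imwrite(f"pics/{n}1.png",capture(n)["color"])
I=cv2.imread("pics/scene1.png"); cv2.imwrite("pics/scene1z.png",cv2.resize(I[130:310,120:345],None,fx=3.3,fy=3.3,interpolation=cv2.INTER_CUBIC))
E
```

```text
t 2.15 pos [536.7 298.5 214.2] yaw -151.62 tilt 0.04 j7 1.49 grip 34.8 0.0 F [ 0.6 -0.   0.5]
delta tool [ -20.3 -145.1   34.2] spin -37.6
```

View pics/scene1z.png

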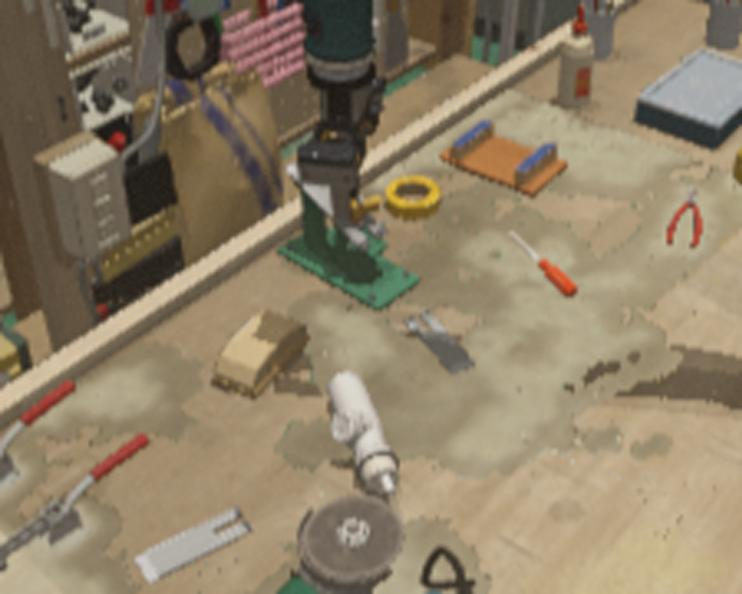

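The scene crop shows the gripper in front of the stand, with foot at crop (350,265) and brass wing at (370,207), both partly hidden. The rest stands clear at (505,160). I'll check the assumed stud point by projecting the model points into the first top picture.

Run:
```python
from h import *
c=capture("top")
def pr(X):
    p=np.array(c["R"])@X+c["t"]; return np.round([c["fx"]*p[0]/p[2]+c["cx"],c["fy"]*p[1]/p[2]+c["cy"]],1)
y=np.radians(-3.5);a=np.radians(25)
s=np.array([np.cos(y)*np.cos(a),np.sin(y)*np.cos(a),np.sin(a)]);n=np.array([-np.sin(a)*np.cos(y),-np.sin(a)*np.sin(y),np.cos(a)]);l=np.cross(n,s)
sf=np.array([637,180,90.])
print("edge",[pr(sf+114.5*s+6*n+k*l).tolist() for k in(-25,0,25)])
print("tail",[pr(sf-45.5*s+8*n+k*l).tolist() for k in(-25,25)])
for psi in(66,69,72):
    w=np.cos(np.radians(psi))*s+np.sin(np.radians(psi))*l
    print(psi,[pr(sf+28*n+k*w+h*n).tolist() for k in(33,-33) for h in(12,-12)])
I=cv2.imread("pics/top0.png");h=cv2.cvtColor(I,cv2.COLOR_BGR2HSV)
m=cv2.inRange(h,(14,90,90),(32,255,255))
for yy in range(164,180):print(yy,''.join('#' if v else '.' for v in m[yy,228:256]))
for yy in range(136,146):print(yy,I[yy,236:254].mean(1).astype(int))
```

```text
edge [[251.4, 139.6], [244.6, 139.0], [237.8, 138.4]]
tail [[248.2, 181.3], [235.1, 180.2]]
66 [[233.8, 167.2], [234.5, 165.6], [249.6, 175.7], [250.1, 173.9]]
69 [[233.6, 167.6], [234.3, 166.0], [249.8, 175.3], [250.3, 173.5]]
72 [[233.4, 168.0], [234.1, 166.4], [250.0, 174.9], [250.5, 173.1]]
164 ............................
165 ............................
166 ............................
167 .....####...................
168 .....###########............
169 ....#############...........
170 .....############...........
171 ......############..........
172 ..........##...#####........
173 ...............#######......
174 ..............#########.....
175 ................#######.....
176 ...................###......
177 ....................#.......
178 ............................
179 ............................
136 [177 178 179 179 178 178 176 177 177 176 176 175 175 175 175 176 176 174]
137 [176 175 177 176 175 175 175 175 175 174 174 173 173 175 175 175 175 174]
138 [173 175 179 170 174 176 177 176 175 174 176 176 174 176 177 178 177 175]
139 [174 176 186 176 181 185 184 181 180 182 179 173 177 179 171 174 175 176]
140 [161 171 197 201 200 201 201 198 196 196 192 183 189 190 177 168 173 174]
141 [ 91 123 192 201 201 201 201 201 201 201 201 201 201 201 201 149 151 155]
142 [ 84 119 187 199 201 200 201 201 201 200 201 200 201 200 200 125  76  75]
143 [113 131 172 189 190 186 190 192 192 194 195 197 197 197 199 128  83  79]
144 [120 130 153 160 161 146 162 166 165 170 174 181 181 180 186 129 100 101]
145 [107 131 153 160 161 160 158 158 157 157 159 160 157 157 150 118 109 109]
```

Projected and seen pixels agree to within about 1 px, with iron edge at row 139.5 and wing at rows 167-177, columns 232-250. I take the stud foot as (635,180,90) and the wing centre as about (623,181,115).

>>> apply_moves([
  [[-3.2,-24,0,0],[-3.2,-24,0,0],[-3.2,-24,0,0],[-3.2,-24,0,0],[-3.2,-24,0,0],[-3.1,-24.1,0,0],[0,0,8,-6.5],[0,0,8,-6.5],[0,0,8,-6.5],[0,0,8,-6.5],[0,0,8,-6.5],[0,0,8,-6.6]],
])

```text
t: 3.3
ee_pos: [621.3, 180.4, 166.0]
eef_rot: [-0.0, -0.554, 0.833, -0.0]
wrist_force: [-1.0, -0.1, 0.3]
gripper_width: 0.377
grasp_force: 0.0
```

Run:
```python
from h import *
go(622,180.8,113,247.5)
for n in("scene","top"): cv2.imwrite(f"pics/{n}2.png",capture(n)["color"])
I=cv2.imread("pics/scene2.png"); cv2.imwrite("pics/scene2z.png",cv2.resize(I[160:230,195:265],None,fx=8,fy=8,interpolation=cv2.INTER_CUBIC))
```

```text
t 3.3 pos [621.3 180.4 166. ] yaw -112.75 tilt 0.02 j7 2.34 grip 34.7 0.0 F [-1.  -0.1  0.3]
delta tool [-0.6 -0.5 53. ] spin -0.2
```

View pics/scene2z.png

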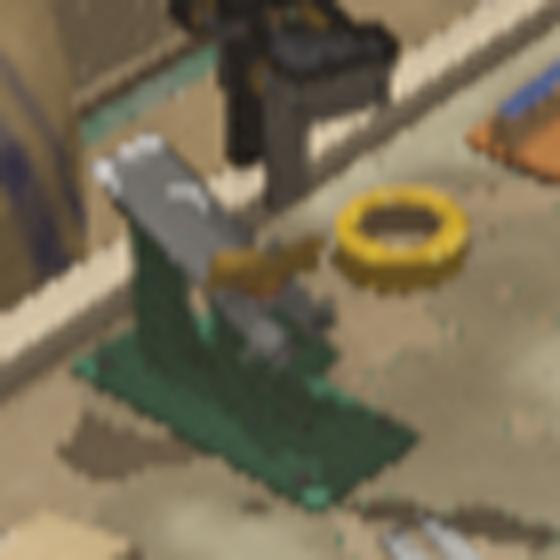

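The scene crop shows the brass wing with its ends at crop (215,270) and (320,245), so its centre is at full-image px (228,192.7). My wing point projects to (227.4,192.4), so the two views agree to about 3 mm. I'm descending to straddle the wing and then closing.

>>> apply_moves([
  [[-0.6,-0.5,9,0],[0,0,9,0],[0,0,9,0],[0,0,9,0],[0,0,8,0],[0,0,5,0],[0,0,4,0],[0,0,0,0]],
])

```text
t: 4.07
ee_pos: [621.7, 180.7, 112.5]
eef_rot: [-0.001, -0.553, 0.833, 0.0]
wrist_force: [0.1, -0.2, -0.5]
gripper_width: 0.378
grasp_force: 0.0
```

>>> apply_moves([
  [[0,0,0,0],[0,0,0,0],[0,0,0,0],[0,0,0,0],[0,0,0,0]],
], hand=-1)

```text
t: 4.48
ee_pos: [619.6, 182.1, 113.6]
eef_rot: [-0.002, -0.553, 0.833, 0.001]
wrist_force: [-7.4, 1.1, 1.9]
gripper_width: 0.189
grasp_force: 27.7
```

Gripped at 17 mm, as expected for the tilted wing. Now turning clockwise.

>>> apply_moves([
  [[0,0,0,6],[0,0,-0.2,6],[0,0,-0.1,6],[0,0,-0.1,6],[0,0,-0.1,6],[0,0,-0.1,6],[0,0,-0.1,6],[0,0,-0.1,6],[0,0,-0.1,6],[0,0,-0.1,6],[0,0,-0.1,6],[0,0,0,0]],
])

```text
t: 5.48
ee_pos: [618.8, 182.7, 115.4]
eef_rot: [-0.003, -0.009, 1.0, 0.001]
wrist_force: [-10.5, 1.2, 8.4]
gripper_width: 0.138
grasp_force: 29.8
```

Run:
```python
from h import *
go(622,180.8,114,120)
I=capture("scene")["color"]; cv2.imwrite("pics/scene3z.png",cv2.resize(I[160:230,195:265],None,fx=8,fy=8,interpolation=cv2.INTER_CUBIC))
```

```text
t 5.48 pos [618.8 182.7 115.4] yaw -178.99 tilt 0.36 j7 1.33 grip 12.7 29.760656654834747 F [-10.5   1.2   8.4]
delta tool [-3.2 -2.   1.4] spin 61.0
```

View pics/scene3z.png

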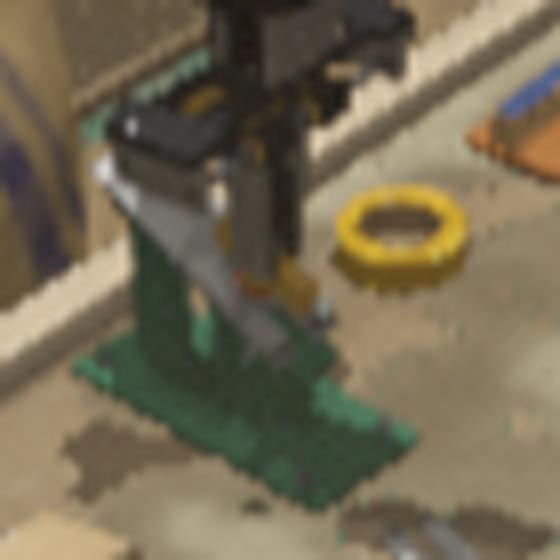

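The crop shows the wing, at crop (290,290), turned with the gripper to along-slope. The opening is now 12.7 mm, flat on the sides. Continuing the turn.

>>> apply_moves([
  [[0,0,-0.1,6],[0,0,-0.1,6],[0,0,-0.1,6],[0,0,-0.1,6],[0,0,-0.1,6],[0,0,-0.1,6],[0,0,-0.1,6],[0,0,-0.1,6],[0,0,-0.1,6],[0,0,-0.1,6],[0,0,-0.1,2],[0,0,0,0]],
])

```text
t: 6.53
ee_pos: [619.3, 182.7, 116.4]
eef_rot: [-0.003, 0.506, 0.863, -0.001]
wrist_force: [-9.8, 1.2, 6.2]
gripper_width: 0.172
grasp_force: 32.6
```

>>> apply_moves([
  [[0,0,0,0],[0,0,0,0],[0,0,0,0],[0,0,0,0]],
])

```text
t: 6.87
ee_pos: [619.3, 182.7, 116.4]
eef_rot: [-0.003, 0.505, 0.863, -0.0]
wrist_force: [-9.7, 1.0, 6.7]
gripper_width: 0.171
grasp_force: 32.6
```

>>> apply_moves([
  [[0,0,0,0],[0,0,0,0],[0,0,0,0],[0,0,0,0]],
], hand=-0.24)

```text
t: 7.2
ee_pos: [622.7, 180.7, 116.1]
eef_rot: [0.0, 0.507, 0.862, 0.0]
wrist_force: [0.4, 0.0, 0.6]
gripper_width: 0.376
grasp_force: 0.0
```

>>> apply_moves([
  [[0,0,-10,0],[0,0,-15,0],[0,0,-20,0],[0,0,-20,0],[0,0,-20,0],[0,0,0,0]],
])

```text
t: 7.7
ee_pos: [625.0, 181.1, 206.0]
eef_rot: [0.003, 0.507, 0.862, 0.003]
wrist_force: [0.8, 0.2, 0.3]
gripper_width: 0.384
grasp_force: 0.0
```

Run:
```python
from h import *
go(669,178,210,176.5)
I=capture("scene")["color"]; cv2.imwrite("pics/scene4z.png",cv2.resize(I[160:230,195:265],None,fx=8,fy=8,interpolation=cv2.INTER_CUBIC))
```

```text
t 7.7 pos [625.  181.1 206. ] yaw 119.11 tilt 0.47 j7 0.37 grip 35.3 0.0 F [0.8 0.2 0.3]
delta tool [-24.1  36.9  -3.7] spin -57.4
```

View pics/scene4z.png

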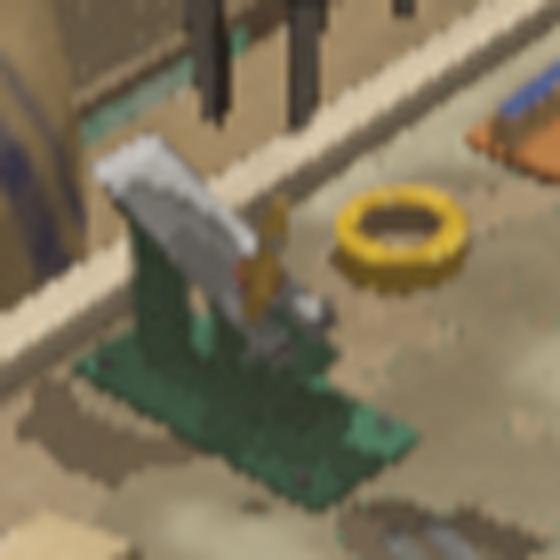

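The nut's wing now sits at crop (262,265), turned about 126° (2.2 rad), and the iron is still in place. Before drawing the iron up I'll check the free space behind the stand: rail and bag.

Run:
```python
from h import *
T=capture("top");S=capture("scene")
def tri(a,b):
    A=[];B=[]
    for c,p in((T,a),(S,b)):
        P=np.diag([1,1,1.])@np.hstack([np.array(c["R"]),np.array(c["t"]).reshape(3,1)])
        u,v=(p[0]-c["cx"])/c["fx"],(p[1]-c["cy"])/c["fy"]
        for r in(u*P[2]-P[0],v*P[2]-P[1]):A.append(r[:3]);B.append(-r[3])
    x,res,_,_=np.linalg.lstsq(np.array(A),np.array(B),rcond=None);print(np.round(x),res)
print("rail front base",ray(T,(243,143),0),"rail back",ray(T,(243,131),20))
print("bag base via scene z0/z40",ray(S,(203,200),0),ray(S,(203,200),40))
a=cv2.resize(T["color"][85:150,195:330],None,fx=5,fy=5,interpolation=cv2.INTER_CUBIC)
b=cv2.resize(S["color"][110:235,140:275],None,fx=2,fy=2,interpolation=cv2.INTER_CUBIC)
im=np.zeros((325+250,675,3),np.uint8);im[:325]=a;im[325:,:270]=b
cv2.imwrite("pics/back.png",im)
```

```text
rail front base [757.58079607 187.09041746   0.        ] rail back [801.85586396 187.68810032  20.        ]
bag base via scene z0/z40 [783.82985763 178.79272722   0.        ] [743.89081314 216.92197867  40.        ]
```

View pics/back.png

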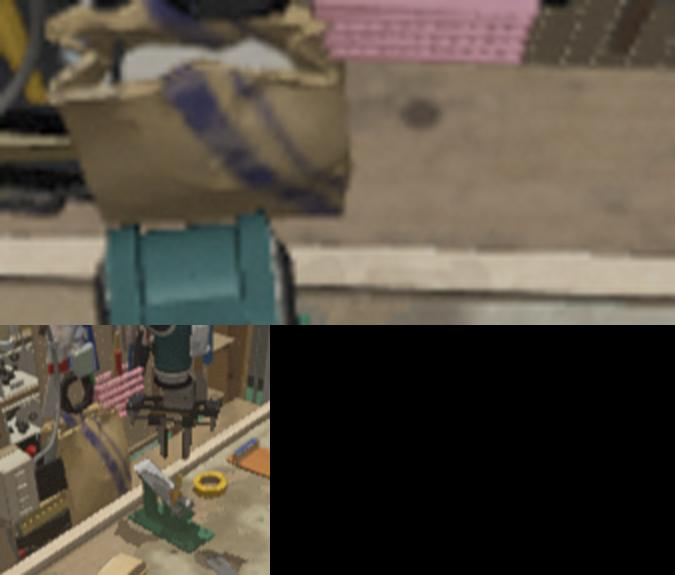

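The picture shows the rail's front at top-view row 143 (x about 757, low) and the bag's front face at row 127 (x about 812). Drawing about 70 mm keeps the gripper body below x 790, so it is clear. I'm moving over the iron.

>>> apply_moves([
  [[-8,12.2,0,0],[-8,12.2,0,0],[-8,12.2,0,0],[-8,12.2,0,0],[0,0,0,-7.15],[0,0,0,-7.15],[0,0,0,-7.15],[0,0,0,-7.15],[0,0,0,-7.15],[0,0,0,-7.15],[0,0,0,-7.15],[0,0,0,-7.15]],
], hand=0.7)

```text
t: 8.85
ee_pos: [679.6, 176.4, 198.9]
eef_rot: [-0.001, 0.029, 1.0, -0.0]
wrist_force: [-0.0, -0.5, 0.1]
gripper_width: 0.853
grasp_force: 0.0
```

Run:
```python
from h import *
go(683.4,177,97,176.5)
```

```text
t 8.85 pos [679.6 176.4 198.9] yaw 176.69 tilt 0.16 j7 1.3 grip 78.4 0.0 F [-0.  -0.5  0.1]
delta tool [ -4.1   0.9 101.9] spin 0.2
```

>>> apply_moves([
  [[-4,0.9,12,0],[0,0,16,0],[0,0,16,0],[0,0,16,0],[0,0,16,0],[0,0,12,0],[0,0,9,0],[0,0,5,0],[0,0,0,0],[0,0,0,0]],
])

```text
t: 9.68
ee_pos: [684.7, 177.3, 98.9]
eef_rot: [0.0, 0.032, 0.999, -0.0]
wrist_force: [0.6, -0.6, -0.4]
gripper_width: 0.851
grasp_force: 0.0
```

>>> apply_moves([
  [[0,0,0,0],[0,0,0,0],[0,0,0,0],[0,0,0,0],[0,0,0,0],[0,0,0,0]],
], hand=-1)

```text
t: 10.18
ee_pos: [684.6, 177.7, 99.4]
eef_rot: [0.0, 0.032, 0.999, 0.0]
wrist_force: [-1.1, 0.7, 1.6]
gripper_width: 0.538
grasp_force: 30.0
```

Run:
```python
from h import *
go(683.4,177,97,176.5)
I=capture("scene")["color"]; cv2.imwrite("pics/scene5z.png",cv2.resize(I[160:230,195:265],None,fx=8,fy=8,interpolation=cv2.INTER_CUBIC))
```

```text
t 10.18 pos [684.6 177.7  99.4] yaw 176.34 tilt 0.05 j7 1.32 grip 49.5 29.98966544866562 F [-1.1  0.7  1.6]
delta tool [ 1.2 -0.7  2.4] spin -0.2
```

View pics/scene5z.png

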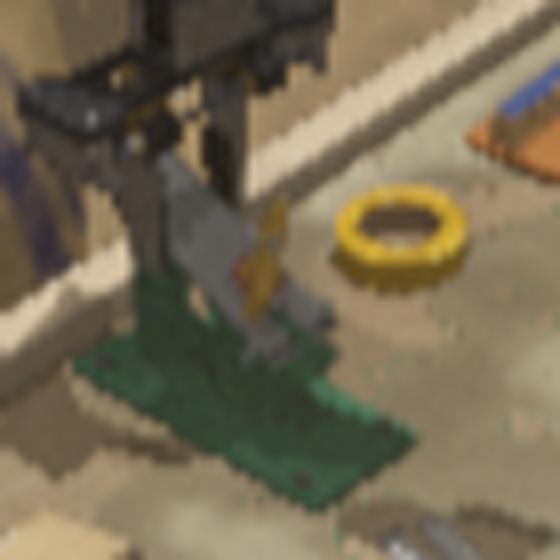

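The grip is across the 50 mm width (49.5 measured), with fingers on the iron above the nut at crop (200,200). Drawing straight up the 25° slope.

>>> apply_moves([
  [[-2,0,-0.93,0],[-5,0,-2.33,0],[-7,0,-3.26,0],[-7,0,-3.26,0],[-7,0,-3.26,0],[-7,0,-3.26,0],[-7,0,-3.26,0],[-7,0,-3.26,0],[-7,0,-3.26,0],[-5,0,-2.33,0],[-3,0,-1.4,0],[0,0,0,0]],
])

```text
t: 11.23
ee_pos: [746.5, 173.5, 127.5]
eef_rot: [-0.003, 0.032, 0.999, -0.0]
wrist_force: [-3.4, 0.1, 2.5]
gripper_width: 0.538
grasp_force: 30.0
```

>>> apply_moves([
  [[0,0,-5,0],[0,0,-10,0],[0,0,-15,0],[0,0,-20,0],[0,0,-20,0],[0,0,-10,0],[0,0,0,0]],
])

```text
t: 11.82
ee_pos: [750.5, 173.2, 213.5]
eef_rot: [0.004, 0.032, 0.999, 0.001]
wrist_force: [0.6, 0.4, -3.8]
gripper_width: 0.537
grasp_force: 30.0
```

Run:
```python
from h import *
go(645.8,-175.2,200,182)
T=capture("top");S=capture("scene");cv2.imwrite("pics/t6.png",T["color"]);cv2.imwrite("pics/s6.png",S["color"])
```

```text
t 11.82 pos [750.5 173.2 213.5] yaw 176.32 tilt 0.43 j7 1.33 grip 49.4 29.982957243919373 F [ 0.6  0.4 -3.8]
delta tool [  82.2 -354.5   12.1] spin -5.7
```

The iron is free and held: 49.4 mm opening and about 3.8 N extra weight. I'm carrying it over to the rest.

>>> apply_moves([
  [[6.7,-15,0,0],[6.7,-30,0,0],[6.7,-33,0,0],[6.7,-33,0,0],[6.7,-33,0,0],[6.7,-33,0,0],[6.7,-33,0,0],[6.7,-33,0,0],[6.7,-33,0,0],[6.7,-33,0,0],[6.7,-30,0,0],[7,-15.5,0,0]],
])

```text
t: 12.92
ee_pos: [642.7, -181.1, 207.1]
eef_rot: [-0.001, 0.035, 0.999, -0.001]
wrist_force: [-1.0, -1.2, -3.7]
gripper_width: 0.539
grasp_force: 30.0
```

>>> apply_moves([
  [[0,0,10,-3],[0,0,20,-2.7],[0,0,20,0],[0,0,20,0],[0,0,15,0],[0,0,5,0],[0,0,0,0],[0,0,0,0]],
])

```text
t: 13.58
ee_pos: [645.0, -175.5, 118.4]
eef_rot: [-0.0, -0.018, 1.0, -0.0]
wrist_force: [0.1, 0.2, -4.1]
gripper_width: 0.535
grasp_force: 30.0
```

Run:
```python
from h import *
go(647.3,-175.2,25,182)
T=capture("top");S=capture("scene")
b=cv2.resize(S["color"][135:190,250:310],None,fx=9,fy=9,interpolation=cv2.INTER_CUBIC)
cv2.imwrite("pics/s7.png",b);cv2.imwrite("pics/t7.png",T["color"]);cv2.imwrite("pics/s7f.png",S["color"])
# grey iron pixels seen below the gripper in top view (tail part)
h=cv2.cvtColor(T["color"],cv2.COLOR_BGR2HSV)
for y in range(160,205,1): print(y,*[("B" if 100<=p[0]<=125 and p[1]>90 else "o" if 5<=p[0]<=20 and p[1]>90 else "i" if p[1]<45 and p[2]>90 else ".") for p in h[y,314:356]],sep="")
```

```text
t 13.58 pos [ 645.  -175.5  118.4] yaw -177.96 tilt 0.04 j7 1.95 grip 49.2 29.982842803001404 F [ 0.1  0.2 -4.1]
delta tool [-2.4  0.2 93.4] spin 0.0
160.iii......................................
161..ii......................................
162...i......................................
163..........................................
164..........................................
165..........................................
166.....................o..o.................
167..........................................
168..........................................
169..........................................
170............o.o...........................
171........ooooooo..........ii...............
172......oooooooooooo.......ii...............
173......oooooooooooo......iii...............
174.....ooooooooooooo.....iiii...............
175.....ooooooooooooo.....iii................
176......oooooooooooo....iiii................
177......oooooooooooo...iiiii................
178....i.oooooooooooo...iiiii................
179......ooooooooooooiiiiiiii................
180......ooooooooooooiiiiiiii.
[... 419 characters left out ...]
..........
190......ooo...BBBBBiiiii....................
191.....ioooBBBBBBBBiiiii....................
192.....ioooBBBBBBBB.iiii....................
193...ii.ooo........iii......................
194..iii.oooiiiii............................
195ii.i..ooooooooooooooooo...................
196iiii..oooooooooooooooo....................
197...i..oooooooooooooooo....................
198......oooooooooooooooo....................
199......oooooooooooooooo....................
200.......ooooooo.....o......................
201.i.............i.ii.......................
202ii.............iiii.......................
203i...............ii........................
204................i..i......................
```

The tail end shows at top-view px (335,193), giving x about 552, as predicted for a grip 22 mm from the centre at 25°. I'm lowering so the tail meets the near batten and the iron swivels flat in the pads.

>>> apply_moves([
  [[-2,0.2,6,0],[0,0,8,0],[0,0,8,0],[0,0,8,0],[0,0,7,0],[0,0,5,0],[0,0,3,0],[0,0,0,0]],
])

```text
t: 14.35
ee_pos: [646.5, -175.1, 72.5]
eef_rot: [-0.001, -0.018, 1.0, 0.0]
wrist_force: [0.5, -0.2, -4.1]
gripper_width: 0.539
grasp_force: 30.0
```

>>> apply_moves([
  [[0,0,2,0],[0,0,2,0],[0,0,2,0],[0,0,2,0],[0,0,2,0],[0,0,2,0],[0,0,2,0],[0,0,2,0]],
])

```text
t: 15.02
ee_pos: [647.7, -175.2, 58.0]
eef_rot: [0.001, -0.018, 1.0, -0.0]
wrist_force: [0.4, 0.5, 0.1]
gripper_width: 0.537
grasp_force: 30.0
```

>>> apply_moves([
  [[0,0,2,0],[0,0,2,0],[0,0,2,0],[0,0,2,0],[0,0,2,0],[0,0,2,0],[0,0,2,0],[0,0,2,0],[0,0,2,0],[0,0,2,0],[0,0,2,0],[0,0,2,0]],
])

```text
t: 16.02
ee_pos: [647.3, -175.2, 33.4]
eef_rot: [0.0, -0.018, 1.0, -0.0]
wrist_force: [2.0, 0.5, 0.1]
gripper_width: 0.538
grasp_force: 30.0
```

Run:
```python
from h import *
go(647.3,-175.2,25,182)
T=capture("top");h=cv2.cvtColor(T["color"],cv2.COLOR_BGR2HSV)
for y in range(176,206,1): print(y,*[("B" if 100<=p[0]<=125 and p[1]>90 else "o" if 5<=p[0]<=20 and p[1]>90 else "i" if p[1]<45 and p[2]>90 else ".") for p in h[y,314:356]],sep="")
```

```text
t 16.02 pos [ 647.3 -175.2   33.4] yaw -177.96 tilt 0.02 j7 1.96 grip 49.5 29.999861419200897 F [2.  0.5 0.1]
delta tool [-0.  -0.   8.4] spin 0.0
176......ooooooooo.....ii....................
177......ooooooooo....iii....................
178....i.ooooooooo...iiii....................
179......ooooooooo...iiii....................
180......oooooooooiiiiii.....................
181......oooooooooiiiiii.....................
182......oooooooooiiiiii.....................
183......oooooooooiiiiii.....................
184......oooooooooiiiii......................
185......oooooooooiiiii......................
186......oooooooooiiiii......................
187......oooooooooiiiii......................
188......oooooooooiiiii......................
189......ooo....i.iiii.......................
190......ooo..BBBBiiii.......................
191.....ioooBBBBBBiiii.......................
192.....ioooBBBBBBiiii.......................
193...ii.ooo......iiii.......................
194..i.i.oooiiiiiiiii........................
195ii.i..oooooooooiii........................
196iiii..oooooooooii.........................
197...i..oooooooooii.........................
198......oooooooooooo........................
199......ooooooooooo.........................
200.......oooooooo...........................
201.i.............i..........................
202ii.............i..........................
203i.........................................
204..........................................
205..........................................
```

>>> apply_moves([
  [[0,0,1.5,0],[0,0,1.5,0],[0,0,1.5,0],[0,0,1.5,0],[0,0,1,0],[0,0,1,0],[0,0,0,0],[0,0,0,0]],
])

```text
t: 16.73
ee_pos: [647.1, -175.2, 25.5]
eef_rot: [-0.0, -0.018, 1.0, 0.0]
wrist_force: [2.7, 0.1, -0.7]
gripper_width: 0.54
grasp_force: 30.0
```

>>> apply_moves([
  [[0,0,1,0],[0,0,1,0],[0,0,0,0],[0,0,0,0]],
])

```text
t: 17.07
ee_pos: [647.2, -175.2, 24.1]
eef_rot: [0.0, -0.018, 1.0, 0.0]
wrist_force: [0.3, 1.4, 4.1]
gripper_width: 0.538
grasp_force: 30.0
```

The force has risen to about 8 N at the expected flat height, so the iron lies on both battens. Releasing and backing off straight up.

>>> apply_moves([
  [[0,0,0,0],[0,0,0,0],[0,0,0,0],[0,0,0,0],[0,0,0,0],[0,0,0,0]],
], hand=0.6)

```text
t: 17.57
ee_pos: [646.9, -175.2, 23.4]
eef_rot: [-0.0, -0.018, 1.0, 0.0]
wrist_force: [0.2, -0.2, 0.2]
gripper_width: 0.798
grasp_force: 0.0
```

>>> apply_moves([
  [[0,0,-10,0],[0,0,-20,0],[0,0,-30,0],[0,0,-30,0],[0,0,-30,0],[0,0,-30,0],[30,0,-20,0],[40,0,0,0],[40,0,0,0],[40,0,0,0],[20,0,0,0],[0,0,0,0]],
])

```text
t: 18.57
ee_pos: [472.8, -182.0, 194.6]
eef_rot: [-0.0, -0.016, 1.0, 0.0]
wrist_force: [-0.0, -0.8, 0.7]
gripper_width: 0.803
grasp_force: 0.0
```

Run:
```python
from h import *
go(647.3,-175.2,25,182)
T=capture("top");S=capture("scene")
h=cv2.cvtColor(T["color"],cv2.COLOR_BGR2HSV)
for y in range(148,204,1): print(y,*[("B" if 100<=p[0]<=125 and p[1]>90 else "o" if 5<=p[0]<=20 and p[1]>90 else "i" if p[1]<45 and p[2]>90 else ".") for p in h[y,314:356]],sep="")
a=cv2.resize(T["color"][140:210,225:365],(560,280),interpolation=cv2.INTER_CUBIC)
b=cv2.resize(S["color"][140:225,195:335],(494,300),interpolation=cv2.INTER_CUBIC)
im=np.zeros((580,560,3),np.uint8);im[:280]=a;im[280:,:494]=b;cv2.imwrite("pics/fin.png",im)
for z,p in((45,(0,0)),):
    pass
def pr(X):
    c=T;p=np.array(c["R"])@X+c["t"]; return np.round([c["fx"]*p[0]/p[2]+c["cx"],c["fy"]*p[1]/p[2]+c["cy"]],1).tolist()
r=np.radians(2);e=np.array([np.cos(r),np.sin(r)]);f=np.array([-e[1],e[0]])
print("want",[pr(np.r_[np.array([625.6,-176])+a*e+b*f,45]) for a,b in((80,25),(80,-25),(-80,-25),(-80,25))])
```

```text
t 18.57 pos [ 472.8 -182.   194.6] yaw -178.15 tilt 0.08 j7 1.98 grip 73.8 0.0 F [-0.  -0.8  0.7]
delta tool [-174.8    1.   169.4] spin -0.2
148iiiiiiiiiiiiiiiiiiiiiiiiiiiiiiiiiiiiiiiiii
149iiiiiiiiiiiiiiiiiiiiiiiiiiiiiiiiiiiiiiiiii
150iiiiiiiiiiiiiiiiiiiiiiiiiiiiiiiiiiiiiiiiii
151iiiiiiiiiiiiiiiiiiiiiiiiiiiiiiiiiiiiiiiiii
152iiiiiiiiiiiiiiiiiiiiiiiiiiiiiiiiiiiiiiiiii
153iiiiiiiiiiiiiiiiiiiiii.i....iiiiiii..iiiii
154iiiiiiiiiiiiiiiiii............iii......iii
155iiiiii................................iiii
156iiiiiooooooooooo...........oooooo......iii
157iiiiioooooooooiiiiiiiiiiiiioooooo......iii
158iiiiioooooooooiiiiiiiiiiiii.ooooo......iii
159iiiiiooo......iiiiiiiiiiiiiiiiiii.....iiii
160.iiiiooo.BBBBBiiiiiiiiiiiii.BBBB.i...iiiii
161..iiiooo.BBBBBiiiiiiiiiiiii.BBBB.i..iiiiii
162...iiooo.BBBBBiiiiiiiiiiiii.BBBB.i.iiiiiii
163...iioooi.....iiiiiiiiiiiiii....iiiiiiiiii
164.....oooooooooiiiiiiiiiiiiiiooooo..iiiiiii
165.....oooooooooiiiiiiiiiiiii.ooooo..iiiiiii
166.....oooooooooiiiiiiiiiiiii.ooooo...iiiiii
167.....oooooooooiiiiiiiiiiiii.ooooo..iiiiiii
168.....oooooooooiiiiiiiiiiiii.ooooo..
[... 987 characters left out ...]
....BiiiiiBBBiiiii.BBBBBiiiiiiii
191.....iooo.BBBBBiiiii.BBiiiii.BBBBBiiiiiiii
192.....iooo.BBBBBiiiii.BBiiiii.BBBB.iiiiiiii
193...i.iooo......iiiii.B.iiiiii..BB.iiiiiii.
194..i.i.ooo......iiiii..iiiiiii.....iiiiii..
195iiiii.oooooooooii...ooo..iii.ooooo.iiiii..
196iiii..ooooooooo.....ooo..iiioooooo.iiiii..
197...i..ooooooooo.....oooo.iiioooooo.iiii...
198......oooooooooooooooooooooooooooo.iiii...
199......oooooooooooooooooooooooooooo.iii....
200.......ooooooo....................iii.....
201.i............iii......ii..iiiiiiii.......
202ii.......................iiiiiiiii........
203i...........i............i..iiiii.........
want [[327.8, 155.9], [340.6, 155.8], [341.8, 196.6], [328.9, 196.7]]
```

View pics/fin.png

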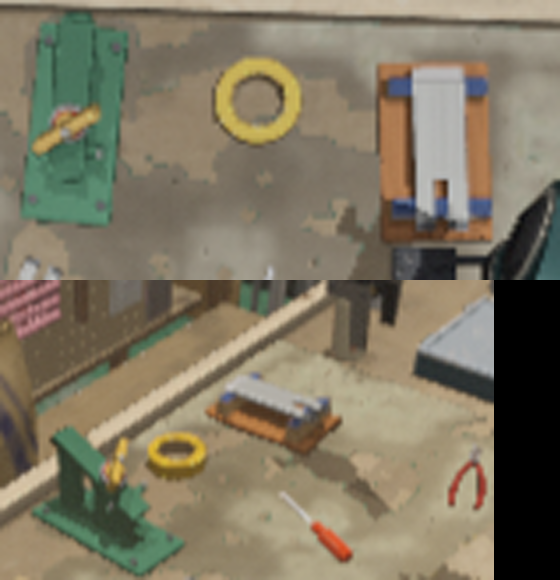

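The final picture shows the iron flat over both blue battens, with its outline at top-view rows 156.5–198 and columns 328–341. The wanted outline is rows 156–197, columns 328–341, so it is off by about 4 mm. The nut is slack on the stand at crop (68,130), the arm is clear, and the screwdriver is untouched. Handing in.

```bash
python3 -c "
from cell import *
print(finish_job())"
```

```text
the job is handed in; nothing more can be done
None
```

I turned the nut about 2.2 rad clockwise and left it slack. The iron lies flat across both battens, about 4 mm off centre in the last picture. The job was handed in at about 19 s of the 64 s allowed, and the call returned no verdict.

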